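# Put the scene painter's tools back in their trays

## Task

Tidy the paint shop table: lay the two short flat brushes side by side, flat on the floor of the long undivided tray, stand the two glass jars in the partitioned tray, one in each bay, and lay the sanding block flat in the smallest tray, abrasive down. Never tip a jar over, and leave the two little dropper bottles between the trays standing where they are.

Things in the scene. Friction and masses are not known exactly. Their poses are not given: they have to be found in the camera images.
- wide_brush_mid (a point): Short flat paint brush lying flat on the table (sizes in mm), 165 long and 18 thick all over: wooden handle, steel ferrule, dark bristles. Point: its centre, half-way up (9 above the table). x runs along the brush to the bristle end (x = +82.5); the handle covers x = -82.5 to +17.5 and is 24 wide (y) from x = -48 to +17, 32 wide behind that; ferrule x = +17.5 to +42.5 and bristles beyond it, 50 wide. Grip it across the handle at or just behind the centre. About 70 g.
- narrow_brush_mid (a point): Short flat paint brush lying flat on the table (sizes in mm), 165 long and 18 thick all over: wooden handle, steel ferrule, dark bristles. Point: its centre, half-way up (9 above the table). x runs along the brush to the bristle end (x = +82.5); the handle covers x = -82.5 to +17.5 and is 24 wide (y) from x = -48 to +17, 32 wide behind that; ferrule x = +17.5 to +42.5 and bristles beyond it, 34 wide. Grip it across the handle at or just behind the centre. About 50 g.
- squat_jar_mid (a point): Closed amber glass jar with a flat steel cap, standing upright (sizes in mm), 54 in diameter at its widest, 62 high. Point: its centre, half-way up, on its axis; z up its axis. About 160 g.
- tall_jar_mid (a point): Closed amber glass jar with a flat steel cap, standing upright (sizes in mm), 46 in diameter at its widest, 85 high. Point: its centre, half-way up, on its axis; z up its axis. About 150 g.
- sanding_block_mid (a point): Sanding block lying on its abrasive (sizes in mm): a cork base 96 (x) by 56 (y) and 20 high, with a wooden grip bar on top along x, 78 long, 26 wide (y), from 20 to 48 above the underside. Point: its centre, 24 above the underside; z up. Grip it across the bar. About 120 g.
- long_tray: The largest plywood tray, for brushes: open, undivided (sizes in mm), outside 140 (x) by 205 (y), 24 high, walls and floor 5 thick, so inside 130 by 195, long side along y. Fixed to the table; the thing's origin is the centre of its underside on the table top, z up. 
- two_bay_tray: The plywood tray with a partition, for jars (sizes in mm): outside 140 (x) by 163 (y), 30 high, walls, floor and partition 5 thick. The partition runs along x through the middle, leaving two bays, each 130 (x) by 74 (y), centred at y = +39.5 and y = -39.5. Fixed to the table; the thing's origin is the centre of its underside on the table top, z up. 
- small_tray: The smallest plywood tray, for the sanding block: open, undivided (sizes in mm), outside 105 (x) by 140 (y), 24 high, walls and floor 5 thick, so inside 95 by 130, long side along y. Fixed to the table; the thing's origin is the centre of its underside on the table top, z up. 
- dropper_a_mid (a point): Bystander, to be left alone: small white dropper bottle with a black cap, 26 mm in diameter, 55 mm high, standing between the middle tray and the left (+y) tray. Point: its centre, half-way up.
- dropper_b_mid (a point): Bystander, to be left alone: small white dropper bottle with a black cap, 26 mm in diameter, 55 mm high, standing between the middle tray and the right (-y) tray. Point: its centre, half-way up.
Not all that is in view belongs to the job. Leave any pink or turquoise look-alike of the part that bears squat_jar_mid alone.

How it is judged:
By the outcome, as a careful person would: the job done as asked, in the order asked, and still so for the second after the job is handed in, with the robot touching nothing.
It also fails if it takes over 125 s, if anything falls off the work surface, if the arm or the gripper's body presses on something with over 40 N, if the wrist force passes 120 N, or if a joint passes its speed limit or range.

## Robot

A 6-joint arm with a two-finger parallel gripper is mounted at the origin on the work surface. World frame = base frame: x ahead of the robot, y to its left, z up, the work surface at z = 0. Lengths are in m, angles in rad, forces in N, time in s.
With the tool pointing down it reaches from about 0.375 to 0.9 m from the base axis. Payload 3.1 kg.
Tool frame: the origin (TCP) lies between the finger pads; the fingertips stand 22 mm ahead of it and the grasp point (between the pads) lies 3 mm ahead of it; z points along the fingers, y is the direction in which the jaws open and shut (so a half turn about z gives the same grasp; the last joint's range is limited). The gripper opens to 85 mm and grips with 20 to 120 N. Pads are 22 mm wide; open, the fingers measure 114 mm over their backs; the gripper's body (76 mm by 85 mm) begins 54 mm behind the grasp point. The pads swing forward as they close: fully open they stand 13 mm farther back than shut.
Start: joints at [1.103, 0.527, 1.433, -0, 1.181, -0.178], TCP at [0.179, 0.599, 0.253] pointing down, gripper open.
Joint ranges: [-3.08, 3.08], [-0.75, 2.2], [0.22, 2.44], [-1.43, 4.57], [0, 2.65], [-2.85, 2.85]. Speed limits (rad/s): [2.79, 2.79, 3.14, 3.14, 3.14, 3.14].

## Interface

Orientations are given as a unit quaternion [x, y, z, w].
In Python, from station import status, snapshot, manip gives the robot as it stands.
- The arm moves only by the tool move_arm, never from a script. Its argument "plan" is a list that holds one entry, the list of rows, each a list of 7 numbers: the turn, a rotation vector about the tool's x, y, z scaled (see below), then the shift along the tool's x, y, z scaled (see below), then the closure, from 0 (fully open) to 1 (shut). A call has exactly 8 rows; each row is the pose to reach, as a shift and turn from the pose commanded when the call began, along the tool's axes at that moment; what a row does not reach only later rows make up. The controller multiplies each number of a shift by 100 mm and each number of a turn by pi/4 rad. A row lasts 1/8 s, in which the tool goes at most 62.5 mm and 10.7 degrees, less where a joint would pass 70% of its speed; a pose out of reach is approached as far as the arm can. A call with a number of a shift or a turn outside -1 to 1 is refused whole. A call with a gripper value outside its range is refused whole. The fingers move at their own pace and stop on an object; "force" is the grip in N (left out, the last holds). Time passes only in rows, so rows that repeat a pose let the fingers close, or fill a call up. It gives the time, the measured TCP pose, the force and the opening at its end, in the units of the state.
- status.sense(): the state, without advancing time (a new reading comes with each control period).
- snapshot(name): name is "side" or "top" or "wrist"; returns a dict with "img" (420x560x3 uint8, red, green, blue), "depth" (420x560 float32, m along the optical axis (not along the pixel's ray), 0 where there is no reading), "mtx" (3x3 intrinsics, pixels), "T" (4x4, takes a point from camera to world coordinates). Camera axes: x right, y up, looking along -z (the intrinsics and any distortion apply to the point x, -y, -z); pixel columns grow to the right and rows downward; lengths in m; the calibration is good to about 2 mm. A picture is of the moment at which its call begins.
- manip.sign_off(): hands the job in, once; it reports no verdict.
The state is a dict: "t": time; "q": joint angles; "qd": joint speeds; "tau": joint torques, N m; "tcp_pos": TCP position; "tool_rot": TCP orientation; "force": force on the tool from outside, world axes, zero at the start; "ft_torque": the same for the moment, N m; "finger_gap": opening from 0.0 (shut) to 1.0 (fully open).
Only numpy, scipy, OpenCV 4.12 (cv2) and the standard library are available. Lean on these libraries where they do the work, as an engineer would, in place of code of your own. Each camera call takes 0.05 s, during which the arm holds its last target. There are 200 camera calls.

## Working session

There is one attempt and no reset: what is moved stays moved. The work goes in short steps, Python scripts to look and compute and a tool call to move; the robot and the scene stay as the last step left them, time stands still between calls to the robot, and variables do not carry over. Pictures are saved under pics/ and viewed, on a budget of 14 in all, crops included, one or two more only if the job needs it, and the job is handed in when it is done.

Besides the shell and the picture viewer there is one more tool, called after ">>>" as name(argument=value, ...), one argument or row to a line, values as JSON. move_arm: Moves the arm, as the interface text tells. Its arguments: {"type":"object","properties":{"plan":{"type":"array"},"force":{"type":"number"}},"required":["plan"]}

```bash
mkdir -p pics; ls
python3 - <<'E'
from station import status, snapshot
import cv2,numpy as np,pickle
s=status.sense();print(s)
d={}
for n in ("top","side"):
    d[n]=snapshot(n);cv2.imwrite(f"pics/{n}0.png",cv2.cvtColor(d[n]["img"],cv2.COLOR_RGB2BGR))
    print(n,d[n]["mtx"].tolist(),np.round(d[n]["T"],3).tolist(),[k for k in d[n]])
pickle.dump(d,open("d0.pkl","wb"))
E
```

```text
pics
{'t': 0.0, 'q': array([ 1.10248311e+00,  5.28462656e-01,  1.43387969e+00,  7.31654757e-06,
        1.18142374e+00, -1.78479584e-01]), 'qd': array([ 0.00028553, -0.0001941 ,  0.00075265, -0.00025989,  0.00055325,
       -0.00045468]), 'tau': array([-4.06972449e-04, -4.42363715e+01, -1.78023380e+01, -1.79416847e-04,
        8.45680333e-03,  2.76744413e-05]), 'tcp_pos': array([0.17827399, 0.59834332, 0.25234293]), 'tool_rot': array([ 1.44411411e-01,  9.89517137e-01, -1.02930449e-03, -3.48552723e-04]), 'force': array([-0.00057866, -0.02980513, -0.20954337]), 'ft_torque': array([-0.01546262,  0.02086978,  0.01802855]), 'finger_gap': 1.002554606993708}
top [[456.2791925489384, 0.0, 277.40106841492513], [0.0, 456.2791925489384, 211.70452470770033], [0.0, 0.0, 1.0]] [[0.021, 0.979, -0.201, 0.242], [-1.0, 0.022, 0.002, -0.038], [0.006, 0.201, 0.98, 1.267], [0.0, 0.0, 0.0, 1.0]] ['img', 'depth', 'mtx', 'T']
side [[541.7882399491551, 0.0, 291.3397136129363], [0.0, 541.7882399491551, 208.5909871303512], [0.0, 0.0, 1.0]] [[0.992, 0.089, -0.089, 0.367], [-0.126, 0.737, -0.665, -0.819], [0.007, 0.671, 0.742, 0.93], [0.0, 0.0, 0.0, 1.0]] ['img', 'depth', 'mtx', 'T']
```

View pics/top0.png

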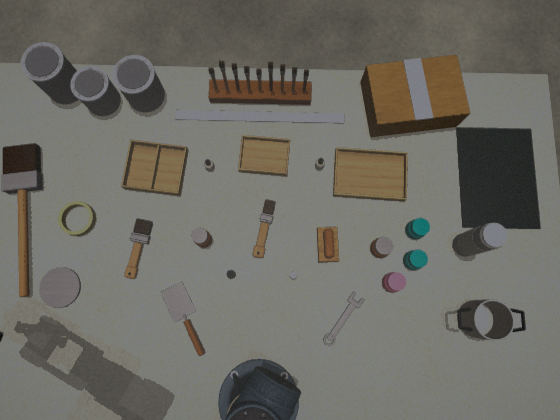

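View pics/side0.png

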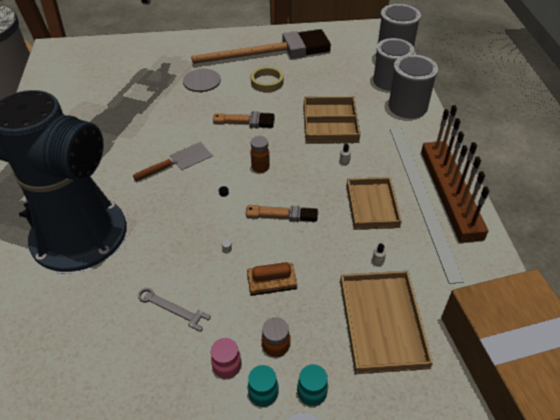

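The top view (up = +x, left = +y) shows:
- **Trays:** two-bay at (155,167), small at (265,156), long at (371,174), with droppers at (208,163) and (320,162).
- **Brushes:** (138,248), which looks like the wide one, and (264,228).
- **Jars and block:** jars at (201,237) and (383,246), block at (328,244), and the pink and turquoise look-alikes beside the right jar.

The side view agrees: the tall jar is at (260,155), the squat one at (276,336).

```bash
cat > h.py <<'E'
import cv2,numpy as np
from scipy.spatial.transform import Rotation as R
def cloud(s):
    d=s["depth"];v,u=np.indices(d.shape);K=s["mtx"]
    p=np.stack([(u-K[0,2])/K[0,0]*d,-(v-K[1,2])/K[1,1]*d,-d],-1)
    w=p@s["T"][:3,:3].T+s["T"][:3,3]; w[d==0]=np.nan
    return w
def ray(s,u,v,z):
    K=s["mtx"];r=s["T"][:3,:3]@np.array([(u-K[0,2])/K[0,0],-(v-K[1,2])/K[1,1],-1]);o=s["T"][:3,3]
    return o+r*(z-o[2])/r[2]
def rect(p):
    (c,(a,b),t)=cv2.minAreaRect((p[:,:2]*1000).astype(np.float32))
    if a<b: a,b,t=b,a,t+90
    return np.round(c,1),round(a,1),round(b,1),round((t+90)%180-90,1)
E
python3 - <<'E'
import pickle,cv2,numpy as np
from h import *
d=pickle.load(open("d0.pkl","rb"))
for n in ("top","side"):
    s=d[n];w=cloud(s);z=w[...,2]
    tab=z[(abs(z)<.02)];print(n,"table z",np.nanmedian(tab),np.nanstd(tab),"missing",(s["depth"]==0).mean())
    x,y=w[...,0],w[...,1]
    m=((z>.008)&(z<.13)&(x>.3)&(x<.72)&(abs(y)<.5)).astype(np.uint8)
    k,l,st,c=cv2.connectedComponentsWithStats(m,connectivity=4)
    for i in range(1,k):
        if st[i,4]<25: continue
        p=w[l==i]; zt=np.nanpercentile(p[:,2],95)
        col=np.median(s["img"][l==i],0)
        print(np.round(c[i]),st[i,4],"ztop %.3f"%zt,"rect",*rect(p),"top",*rect(p[p[:,2]>zt-.006]),col)
E
```

```text
top table z 0.0013256266628504099 0.0037591748698676502 missing 0.0040943877551020405
[263. 154.] 457 ztop 0.027 rect [665.    1.4] 141.1 106.2 85.9 top [664.9   1.7] 139.9 105.8 86.2 [105.  91.  69.]
[154. 166.] 912 ztop 0.032 rect [620.5 314.8] 172.8 141.2 84.2 top [620.2 311.3] 164.5 141.2 84.3 [82. 70. 54.]
[372. 173.] 744 ztop 0.028 rect [ 616.3 -302.4] 207.4 143.0 86.9 top [ 615.7 -302. ] 205.4 141.8 86.9 [103.5  87.5  63. ]
[320. 163.] 89 ztop 0.059 rect [ 636.8 -156.2] 25.2 20.4 74.2 top [ 640.  -157.9] 11.9 11.6 -3.9 [84. 80. 74.]
[209. 164.] 90 ztop 0.057 rect [626.4 155.5] 25.5 20.5 -58.0 top [629.4 157.7] 11.7 11.6 -89.1 [78.5 76.5 72.5]
[264. 228.] 592 ztop 0.023 rect [452.5  -2.9] 164.7 33.8 -12.1 top [452.   -2.8] 162.1 32.5 -12.4 [114.   94.   69.5]
[ 89. 219.] 191 ztop 0.028 rect [467.6 484.3] 87.4 29.5 -0.4 top [467.  484.2] 84.0 28.9 0.2 [116. 115.  85.]
[138. 245.] 773 ztop 0.022 rect [388.3 345. ] 164.8 50.7 -10.8 top [389.  342.1] 163.8 49.7 -6.3 [102.  86.  66.]
[417. 228.] 393 ztop 0.067 rect [ 457.5 -422.6] 51.7 50.0 -2.8 top [ 458.7 -423.8] 48.8 43.7 -88.1 [
[... 2005 characters left out ...]
 ]
[271. 277.] 1205 ztop 0.047 rect [ 413.6 -181.7] 96.3 58.3 1.8 top [ 413.8 -181.3] 74.2 25.7 3.1 [104.  61.  31.]
[386. 322.] 1543 ztop 0.024 rect [ 618.1 -301.1] 209.8 141.4 86.9 top [ 618.2 -301.6] 208.4 141.2 87.1 [89. 70. 44.]
[276. 336.] 916 ztop 0.062 rect [ 406.2 -327.9] 50.8 50.8 -53.0 top [ 406.8 -324.9] 47.6 45.3 83.0 [107.5 100.  100. ]
[228. 357.] 796 ztop 0.062 rect [ 320.2 -358.2] 52.2 39.3 88.1 top [ 318.3 -356.1] 48.1 35.3 88.1 [143.  84. 106.]
[312. 384.] 1031 ztop 0.063 rect [ 459.  -427.4] 51.2 50.0 35.6 top [ 459.9 -425.2] 47.5 47.0 -54.7 [ 21. 110. 105.]
[262. 385.] 1035 ztop 0.062 rect [ 374.4 -417.1] 51.3 50.3 42.0 top [ 373.7 -415.4] 47.7 47.3 72.7 [ 21. 111. 105.]
```

```bash
cat > plan.py <<'E'
import sys,numpy as np
from station import status
# usage: plan.py x y z yaw(deg of tool y) [; next target ...]   mm; prints per-call totals in move units
s=status.sense();q=s["tool_rot"]
from scipy.spatial.transform import Rotation as R
M=R.from_quat(q).as_matrix()
p=s["tcp_pos"]*1000;th=np.degrees(np.arctan2(M[1,1],M[0,1]))
print("t %.2f"%s["t"],"tcp",np.round(p,1),"yaw %.1f"%th,"gap %.3f"%s["finger_gap"],"F",np.round(s["force"],1),"tilt",np.round(np.degrees(M[:2,2]),2),"q6 %.2f"%s["q"][5])
for leg in " ".join(sys.argv[1:]).split(";"):
    if not leg.strip(): continue
    t=np.array([float(v) for v in leg.split()])
    for n in range(1,12):
        P=p.copy();T=th;out=[];dT=(t[3]-th)/n
        for i in range(n):
            d=(t[:3]-p)/n;c,s_=np.cos(np.radians(T)),np.sin(np.radians(T))
            out.append([-dT/45,(-d[0]*s_+d[1]*c)/100,(d[0]*c+d[1]*s_)/100,-d[2]/100]);T+=dT
        if np.abs(out).max()<=1: break
    print("->",t)
    for o in out: print("   rz %.3f  x %.3f y %.3f z %.3f"%tuple(o))
    p=t[:3];th=t[3]
E
python3 plan.py "387 343.5 120 80.5;387 343.5 25 80.5"
```

```text
t 0.10 tcp [178.3 598.4 252.4] yaw 73.4 gap 0.998 F [ 0.2  0.3 -0.2] tilt [-0.05 -0.1 ] q6 -0.18
-> [387.  343.5 120.   80.5]
   rz -0.053  x -0.910 y -0.615 z 0.441
   rz -0.053  x -0.883 y -0.652 z 0.441
   rz -0.053  x -0.856 y -0.688 z 0.441
-> [387.  343.5  25.   80.5]
   rz -0.000  x 0.000 y 0.000 z 0.950
```

>>> move_arm(
  plan=[
    [[0, 0, -0.01, -0.23, -0.15, 0.11, 0], [0, 0, -0.03, -0.46, -0.31, 0.22, 0], [0, 0, -0.04, -0.68, -0.46, 0.33, 0], [0, 0, -0.05, -0.91, -0.615, 0.44, 0], [0, 0, -0.05, -0.91, -0.615, 0.44, 0], [0, 0, -0.05, -0.91, -0.615, 0.44, 0], [0, 0, -0.05, -0.91, -0.615, 0.44, 0], [0, 0, -0.05, -0.91, -0.615, 0.44, 0]],
  ],
  force=40,
)

```text
t: 1.1
tcp_pos: [0.2478, 0.5147, 0.2096]
tool_rot: [0.124, 0.992, 0.0, 0.0]
force: [0.3, -0.2, -0.6]
finger_gap: 0.999
```

>>> move_arm(
  plan=[
    [[0, 0, -0.01, -0.22, -0.16, 0.11, 0], [0, 0, -0.03, -0.44, -0.33, 0.22, 0], [0, 0, -0.04, -0.66, -0.49, 0.33, 0], [0, 0, -0.05, -0.88, -0.65, 0.44, 0], [0, 0, -0.05, -0.88, -0.65, 0.44, 0], [0, 0, -0.05, -0.88, -0.65, 0.44, 0], [0, 0, -0.05, -0.88, -0.65, 0.44, 0], [0, 0, -0.05, -0.88, -0.65, 0.44, 0]],
  ],
)

```text
t: 2.1
tcp_pos: [0.3169, 0.4299, 0.1657]
tool_rot: [0.105, 0.994, 0.0, 0.0]
force: [-0.4, 0.8, -0.6]
finger_gap: 1.002
```

>>> move_arm(
  plan=[
    [[0, 0, -0.01, -0.21, -0.17, 0.11, 0], [0, 0, -0.03, -0.43, -0.34, 0.22, 0], [0, 0, -0.04, -0.64, -0.52, 0.33, 0], [0, 0, -0.05, -0.86, -0.69, 0.44, 0], [0, 0, -0.05, -0.86, -0.69, 0.44, 0], [0, 0, -0.05, -0.86, -0.69, 0.44, 0], [0, 0, -0.05, -0.86, -0.69, 0.44, 0], [0, 0, -0.05, -0.86, -0.69, 0.44, 0]],
  ],
)

```text
t: 3.1
tcp_pos: [0.3865, 0.3444, 0.1217]
tool_rot: [0.085, 0.996, 0.0, 0.0]
force: [0.5, 1.0, 0.2]
finger_gap: 0.993
```

>>> move_arm(
  plan=[
    [[0, 0, 0, 0, 0, 0.3, 0], [0, 0, 0, 0, 0, 0.6, 0], [0, 0, 0, 0, 0, 0.85, 0], [0, 0, 0, 0, 0, 0.96, 0], [0, 0, 0, 0, 0, 0.96, 1], [0, 0, 0, 0, 0, 0.96, 1], [0, 0, 0, 0, 0, 0.96, 1], [0, 0, 0, 0, 0, 0.96, 1]],
  ],
)

```text
t: 4.1
tcp_pos: [0.3876, 0.3441, 0.0263]
tool_rot: [0.086, 0.996, 0.001, 0.001]
force: [-0.5, 0.7, 4.3]
finger_gap: 0.267
```

```bash
python3 plan.py
python3 - <<'E'
from station import snapshot
import cv2
cv2.imwrite("pics/w1.png",cv2.cvtColor(snapshot("wrist")["img"],cv2.COLOR_RGB2BGR))
E
```

```text
t 4.10 tcp [387.6 344.1  26.3] yaw 80.1 gap 0.267 F [-0.5  0.7  4.3] tilt [0.11 0.06] q6 -0.89
```

View pics/w1.png

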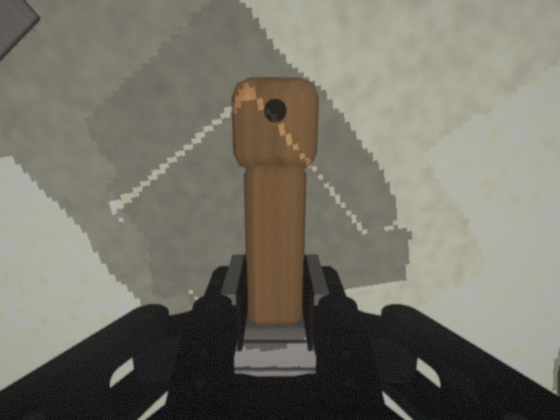

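The wide brush's handle is centred between the pads (275,300), with the ferrule behind at (275,335). The opening of 0.267 × 85 mm is about 23 mm, which matches the 24 mm handle.

```bash
python3 plan.py "388 344 126 80.1;589 -298.5 126 -3.1;589 -298.5 32.5 -3.1"
```

```text
t 4.15 tcp [387.6 344.1  26.4] yaw 80.1 gap 0.269 F [-0.3  0.6  5.9] tilt [0.11 0.07] q6 -0.89
-> [388.  344.  126.   80.1]
   rz 0.001  x -0.004 y -0.001 z -0.996
-> [ 589.  -298.5  126.    -3.1]
   rz 0.264  x -0.441 y -0.855 z -0.000
   rz 0.264  x -0.607 y -0.746 z -0.000
   rz 0.264  x -0.748 y -0.605 z -0.000
   rz 0.264  x -0.856 y -0.438 z -0.000
   rz 0.264  x -0.928 y -0.252 z -0.000
   rz 0.264  x -0.960 y -0.055 z -0.000
   rz 0.264  x -0.951 y 0.144 z -0.000
-> [ 589.  -298.5   32.5   -3.1]
   rz -0.000  x 0.000 y 0.000 z 0.935
```

>>> move_arm(
  plan=[
    [[0, 0, 0, 0, 0, -0.2, 1], [0, 0, 0, 0, 0, -0.4, 1], [0, 0, 0, 0, 0, -0.7, 1], [0, 0, 0, 0, 0, -1, 1], [0, 0, 0.06, -0.11, -0.21, -1, 1], [0, 0, 0.13, -0.22, -0.42, -1, 1], [0, 0, 0.2, -0.33, -0.64, -1, 1], [0, 0, 0.264, -0.44, -0.855, -1, 1]],
  ],
)

```text
t: 5.15
tcp_pos: [0.4156, 0.2511, 0.1254]
tool_rot: [0.189, 0.982, -0.0, -0.0]
force: [0.1, -0.1, -0.6]
finger_gap: 0.266
```

>>> move_arm(
  plan=[
    [[0, 0, 0.04, -0.1, -0.12, 0, 1], [0, 0, 0.08, -0.2, -0.25, 0, 1], [0, 0, 0.13, -0.3, -0.37, 0, 1], [0, 0, 0.17, -0.4, -0.5, 0, 1], [0, 0, 0.22, -0.5, -0.62, 0, 1], [0, 0, 0.264, -0.607, -0.746, 0, 1], [0, 0, 0.264, -0.607, -0.746, 0, 1], [0, 0, 0.264, -0.607, -0.746, 0, 1]],
  ],
)

```text
t: 6.15
tcp_pos: [0.4443, 0.1601, 0.1253]
tool_rot: [0.289, 0.957, 0.0, -0.0]
force: [0.2, -0.3, -0.5]
finger_gap: 0.267
```

>>> move_arm(
  plan=[
    [[0, 0, 0.04, -0.12, -0.1, 0, 1], [0, 0, 0.08, -0.25, -0.2, 0, 1], [0, 0, 0.13, -0.37, -0.3, 0, 1], [0, 0, 0.17, -0.5, -0.4, 0, 1], [0, 0, 0.22, -0.62, -0.5, 0, 1], [0, 0, 0.264, -0.748, -0.605, 0, 1], [0, 0, 0.264, -0.748, -0.605, 0, 1], [0, 0, 0.264, -0.748, -0.605, 0, 1]],
  ],
)

```text
t: 7.15
tcp_pos: [0.4729, 0.0684, 0.1253]
tool_rot: [0.387, 0.922, 0.0, -0.0]
force: [-0.4, 0.3, -1.7]
finger_gap: 0.27
```

>>> move_arm(
  plan=[
    [[0, 0, 0.04, -0.14, -0.07, 0, 1], [0, 0, 0.08, -0.28, -0.14, 0, 1], [0, 0, 0.13, -0.42, -0.21, 0, 1], [0, 0, 0.17, -0.57, -0.29, 0, 1], [0, 0, 0.22, -0.71, -0.36, 0, 1], [0, 0, 0.264, -0.856, -0.438, 0, 1], [0, 0, 0.264, -0.856, -0.438, 0, 1], [0, 0, 0.264, -0.856, -0.438, 0, 1]],
  ],
)

```text
t: 8.15
tcp_pos: [0.5015, -0.0232, 0.1252]
tool_rot: [0.48, 0.877, -0.0, -0.001]
force: [0.8, 1.3, -1.3]
finger_gap: 0.269
```

>>> move_arm(
  plan=[
    [[0, 0, 0.04, -0.15, -0.04, 0, 1], [0, 0, 0.08, -0.31, -0.08, 0, 1], [0, 0, 0.13, -0.46, -0.12, 0, 1], [0, 0, 0.17, -0.62, -0.17, 0, 1], [0, 0, 0.22, -0.77, -0.21, 0, 1], [0, 0, 0.264, -0.928, -0.252, 0, 1], [0, 0, 0.264, -0.928, -0.252, 0, 1], [0, 0, 0.264, -0.928, -0.252, 0, 1]],
  ],
)

```text
t: 9.15
tcp_pos: [0.5304, -0.1149, 0.1252]
tool_rot: [0.568, 0.823, -0.0, -0.001]
force: [0.0, -0.1, -1.4]
finger_gap: 0.27
```

```bash
python3 plan.py "589 -298.5 126 -3.1;589 -298.5 32.5 -3.1"
```

```text
t 9.15 tcp [ 530.4 -114.9  125.2] yaw 20.7 gap 0.270 F [ 0.  -0.1 -1.4] tilt [-0.05  0.04] q6 -0.78
-> [ 589.  -298.5  126.    -3.1]
   rz 0.265  x -0.963 y -0.051 z -0.004
   rz 0.265  x -0.952 y 0.149 z -0.004
-> [ 589.  -298.5   32.5   -3.1]
   rz -0.000  x 0.000 y 0.000 z 0.935
```

>>> move_arm(
  plan=[
    [[0, 0, 0.04, -0.16, -0.01, 0, 1], [0, 0, 0.08, -0.32, -0.02, 0, 1], [0, 0, 0.13, -0.48, -0.02, 0, 1], [0, 0, 0.17, -0.64, -0.03, 0, 1], [0, 0, 0.22, -0.8, -0.04, 0, 1], [0, 0, 0.265, -0.963, -0.05, 0, 1], [0, 0, 0.265, -0.963, -0.05, 0, 1], [0, 0, 0.265, -0.963, -0.05, 0, 1]],
  ],
)

```text
t: 10.15
tcp_pos: [0.5598, -0.2066, 0.1251]
tool_rot: [0.651, 0.759, -0.0, -0.001]
force: [-0.2, 0.1, -1.7]
finger_gap: 0.267
```

>>> move_arm(
  plan=[
    [[0, 0, 0.04, -0.16, 0.02, 0, 1], [0, 0, 0.08, -0.32, 0.05, 0, 1], [0, 0, 0.13, -0.48, 0.07, 0, 1], [0, 0, 0.17, -0.64, 0.1, 0, 1], [0, 0, 0.22, -0.8, 0.12, 0, 1], [0, 0, 0.265, -0.952, 0.149, 0, 1], [0, 0, 0.265, -0.952, 0.149, 0, 1], [0, 0, 0.265, -0.952, 0.149, 0, 1]],
  ],
)

```text
t: 11.15
tcp_pos: [0.5892, -0.2982, 0.1251]
tool_rot: [0.726, 0.688, -0.0, -0.001]
force: [-0.3, 0.2, -1.0]
finger_gap: 0.272
```

```bash
python3 plan.py "589 -298.5 32.5 -3.1"
python3 - <<'E'
from station import snapshot
import cv2,numpy as np
a=snapshot("top")["img"][100:320,230:510];b=snapshot("side")["img"][150:420,240:520]
a=cv2.resize(a,None,fx=1.2,fy=1.2);b=cv2.resize(b,None,fx=1.4,fy=1.4)
H=max(a.shape[0],b.shape[0]);c=np.zeros((H,a.shape[1]+b.shape[1],3),np.uint8);c[:a.shape[0],:a.shape[1]]=a;c[:b.shape[0],a.shape[1]:]=b
cv2.imwrite("pics/m2.png",cv2.cvtColor(c,cv2.COLOR_RGB2BGR))
E
```

```text
t 11.15 tcp [ 589.2 -298.2  125.1] yaw -3.1 gap 0.272 F [-0.3  0.2 -1. ] tilt [-0.06  0.06] q6 -0.58
-> [ 589.  -298.5   32.5   -3.1]
   rz -0.000  x -0.003 y -0.002 z 0.926
```

View pics/m2.png

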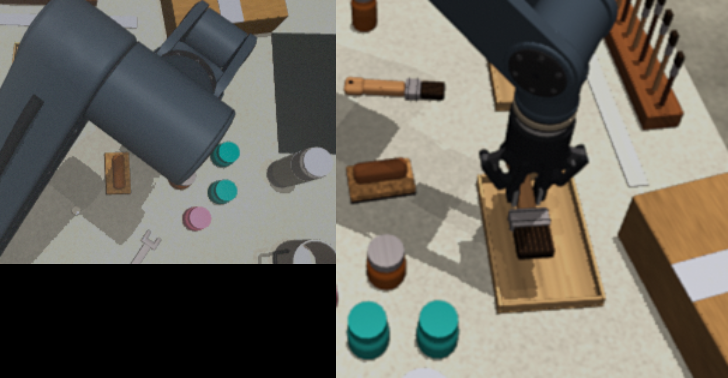

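The side view shows the wide brush level in the gripper, with its bristles (535,240) inside the tray outline. Next I lower it and open part way.

>>> move_arm(
  plan=[
    [[0, 0, 0, 0, 0, 0.25, 1], [0, 0, 0, 0, 0, 0.5, 1], [0, 0, 0, 0, 0, 0.75, 1], [0, 0, 0, 0, 0, 0.88, 1], [0, 0, 0, 0, 0, 0.93, 1], [0, 0, 0, 0, 0, 0.93, 1], [0, 0, 0, 0, 0, 0.93, 0.55], [0, 0, 0, 0, 0, 0.93, 0.55]],
  ],
)

```text
t: 12.25
tcp_pos: [0.5901, -0.2992, 0.0333]
tool_rot: [0.726, 0.688, 0.0, 0.001]
force: [-0.5, -0.5, -0.4]
finger_gap: 0.452
```

>>> move_arm(
  plan=[
    [[0, 0, 0, 0, 0, 0, 0.55], [0, 0, 0, 0, 0, -0.1, 0.55], [0, 0, 0, 0, 0, -0.3, 0.55], [0, 0, 0, 0, 0, -0.6, 0.3], [0, 0, 0, 0, 0, -0.8, 0], [0, 0, 0, 0, 0, -1, 0], [0, 0, 0, 0, 0, -1, 0], [0, 0, 0, 0, 0, -1, 0]],
  ],
)

```text
t: 13.25
tcp_pos: [0.5891, -0.2984, 0.1318]
tool_rot: [0.726, 0.688, -0.0, -0.001]
force: [-0.1, -0.2, -0.9]
finger_gap: 0.999
```

```bash
python3 plan.py "450 -3 120 78.5;450 -3 26 78.5"
```

```text
t 13.25 tcp [ 589.1 -298.4  131.8] yaw -3.1 gap 0.999 F [-0.1 -0.2 -0.9] tilt [-0.06  0.04] q6 -0.58
-> [450.   -3.  120.   78.5]
   rz -0.453  x 0.719 y -0.387 z 0.029
   rz -0.453  x 0.809 y -0.112 z 0.029
   rz -0.453  x 0.797 y 0.176 z 0.029
   rz -0.453  x 0.685 y 0.443 z 0.029
-> [450.   -3.   26.   78.5]
   rz -0.000  x 0.000 y 0.000 z 0.940
```

>>> move_arm(
  plan=[
    [[0, 0, -0.08, 0.12, -0.06, 0, 0], [0, 0, -0.16, 0.24, -0.13, 0.01, 0], [0, 0, -0.23, 0.36, -0.19, 0.01, 0], [0, 0, -0.3, 0.48, -0.26, 0.02, 0], [0, 0, -0.38, 0.6, -0.32, 0.02, 0], [0, 0, -0.453, 0.719, -0.387, 0.03, 0], [0, 0, -0.453, 0.719, -0.387, 0.03, 0], [0, 0, -0.453, 0.719, -0.387, 0.03, 0]],
  ],
)

```text
t: 14.25
tcp_pos: [0.555, -0.2252, 0.1288]
tool_rot: [0.593, 0.805, -0.0, -0.0]
force: [-0.2, -0.9, -0.3]
finger_gap: 1.006
```

>>> move_arm(
  plan=[
    [[0, 0, -0.08, 0.13, -0.02, 0, 0], [0, 0, -0.16, 0.27, -0.04, 0.01, 0], [0, 0, -0.23, 0.4, -0.06, 0.01, 0], [0, 0, -0.3, 0.54, -0.08, 0.02, 0], [0, 0, -0.38, 0.67, -0.09, 0.02, 0], [0, 0, -0.453, 0.809, -0.112, 0.03, 0], [0, 0, -0.453, 0.809, -0.112, 0.03, 0], [0, 0, -0.453, 0.809, -0.112, 0.03, 0]],
  ],
)

```text
t: 15.25
tcp_pos: [0.5209, -0.1519, 0.1264]
tool_rot: [0.442, 0.897, -0.0, 0.001]
force: [1.0, 0.9, 0.1]
finger_gap: 1.002
```

>>> move_arm(
  plan=[
    [[0, 0, -0.08, 0.13, 0.03, 0, 0], [0, 0, -0.16, 0.26, 0.06, 0.01, 0], [0, 0, -0.23, 0.4, 0.09, 0.01, 0], [0, 0, -0.3, 0.53, 0.12, 0.02, 0], [0, 0, -0.38, 0.66, 0.15, 0.02, 0], [0, 0, -0.453, 0.797, 0.176, 0.03, 0], [0, 0, -0.453, 0.797, 0.176, 0.03, 0], [0, 0, -0.453, 0.797, 0.176, 0.03, 0]],
  ],
)

```text
t: 16.25
tcp_pos: [0.4861, -0.0776, 0.1235]
tool_rot: [0.276, 0.961, -0.0, 0.001]
force: [0.8, 0.3, 0.2]
finger_gap: 0.999
```

>>> move_arm(
  plan=[
    [[0, 0, -0.08, 0.11, 0.07, 0, 0], [0, 0, -0.16, 0.23, 0.15, 0.01, 0], [0, 0, -0.23, 0.34, 0.22, 0.01, 0], [0, 0, -0.3, 0.46, 0.3, 0.02, 0], [0, 0, -0.38, 0.57, 0.37, 0.02, 0], [0, 0, -0.453, 0.685, 0.443, 0.03, 0], [0, 0, -0.453, 0.685, 0.443, 0.03, 0], [0, 0, -0.453, 0.685, 0.443, 0.03, 0]],
  ],
)

```text
t: 17.25
tcp_pos: [0.4511, -0.0034, 0.1204]
tool_rot: [0.101, 0.995, -0.0, 0.0]
force: [0.9, 0.0, 0.1]
finger_gap: 1.004
```

```bash
python3 plan.py "450 -3 26 78.5"
python3 - <<'E'
from station import snapshot
import cv2,numpy as np
from h import *
s=snapshot("top");w=cloud(s)
z=w[...,2];m=(z>.0)&(z<.05)&(abs(w[...,0]-.617)<.12)&(abs(w[...,1]+.302)<.14)
# brush in tray: points well above tray floor and inside walls
c,sn=np.cos(np.radians(-3.1)),np.sin(np.radians(-3.1))
lx=(w[...,0]-.617)*c+(w[...,1]+.302)*sn;ly=-(w[...,0]-.617)*sn+(w[...,1]+.302)*c
ins=(abs(lx)<.061)&(abs(ly)<.093)
b=ins&(z>.017)
print(b.sum(),"local rect",*rect(np.stack([lx[b],ly[b]],-1)),"z",np.nanpercentile(z[b],[5,50,95]),"floor",np.nanmedian(z[ins&(lx>.02)]))
cv2.imwrite("pics/top3.png",cv2.cvtColor(s["img"],cv2.COLOR_RGB2BGR))
E
```

```text
t 17.25 tcp [451.1  -3.4 120.4] yaw 78.4 gap 1.004 F [0.9 0.  0.1] tilt [ 0.05 -0.02] q6 -1.62
-> [450.   -3.   26.   78.5]
   rz -0.001  x 0.012 y 0.001 z 0.944
681 local rect [-27.6  -0.8] 164.1 50.4 88.9 z [0.01907169 0.02343643 0.02779842] floor 0.006127368487062634
```

View pics/top3.png

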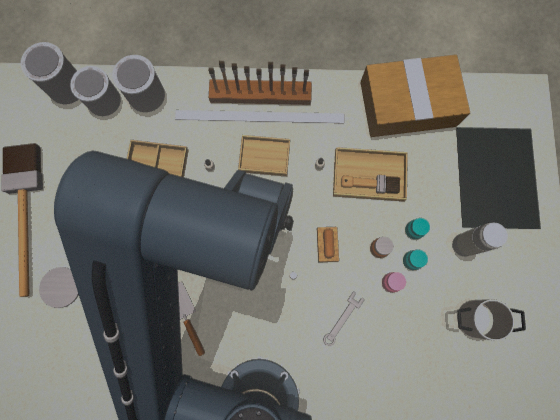

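The wide brush lies flat at (372,183) in the long tray, at local (-28,-1) mm with its top near 23 mm as expected. Now I grasp the narrow one.

>>> move_arm(
  plan=[
    [[0, 0, 0, 0, 0, 0.3, 0], [0, 0, 0, 0.01, 0, 0.6, 0], [0, 0, 0, 0.01, 0, 0.85, 0], [0, 0, 0, 0.01, 0, 0.945, 0], [0, 0, 0, 0.01, 0, 0.945, 1], [0, 0, 0, 0.01, 0, 0.945, 1], [0, 0, 0, 0.01, 0, 0.945, 1], [0, 0, 0, 0.01, 0, 0.945, 1]],
  ],
)

```text
t: 18.3
tcp_pos: [0.4502, -0.0032, 0.0267]
tool_rot: [0.101, 0.995, -0.0, 0.001]
force: [-0.0, -0.1, 4.9]
finger_gap: 0.271
```

```bash
python3 plan.py "450 -3 126 78.5;647.4 -301.3 126 -3.1;647.4 -301.3 33 -3.1"
```

```text
t 18.30 tcp [450.2  -3.2  26.7] yaw 78.4 gap 0.271 F [-0.  -0.1  4.9] tilt [ 0.1  -0.03] q6 -1.63
-> [450.   -3.  126.   78.5]
   rz -0.001  x 0.002 y 0.001 z -0.993
-> [ 647.4 -301.3  126.    -3.1]
   rz 0.453  x -0.632 y -0.632 z -0.000
   rz 0.453  x -0.813 y -0.372 z -0.000
   rz 0.453  x -0.892 y -0.066 z -0.000
   rz 0.453  x -0.859 y 0.249 z -0.000
-> [ 647.4 -301.3   33.    -3.1]
   rz -0.000  x 0.000 y 0.000 z 0.930
```

>>> move_arm(
  plan=[
    [[0, 0, 0, 0, 0, -0.2, 1], [0, 0, 0, 0, 0, -0.4, 1], [0, 0, 0, 0, 0, -0.7, 1], [0, 0, 0, 0, 0, -0.99, 1], [0, 0, 0.1, -0.15, -0.15, -0.99, 1], [0, 0, 0.2, -0.3, -0.3, -0.99, 1], [0, 0, 0.33, -0.46, -0.46, -0.99, 1], [0, 0, 0.453, -0.632, -0.632, -0.99, 1]],
  ],
)

```text
t: 19.3
tcp_pos: [0.4989, -0.078, 0.1252]
tool_rot: [0.277, 0.961, 0.0, 0.0]
force: [-0.4, -0.0, 0.3]
finger_gap: 0.268
```

>>> move_arm(
  plan=[
    [[0, 0, 0.08, -0.13, -0.06, 0, 1], [0, 0, 0.16, -0.27, -0.12, 0, 1], [0, 0, 0.23, -0.4, -0.18, 0, 1], [0, 0, 0.3, -0.54, -0.24, 0, 1], [0, 0, 0.38, -0.67, -0.31, 0, 1], [0, 0, 0.453, -0.813, -0.372, 0, 1], [0, 0, 0.453, -0.813, -0.372, 0, 1], [0, 0, 0.453, -0.813, -0.372, 0, 1]],
  ],
)

```text
t: 20.3
tcp_pos: [0.5474, -0.1516, 0.1248]
tool_rot: [0.441, 0.898, 0.0, -0.001]
force: [-0.7, 0.1, -1.3]
finger_gap: 0.267
```

>>> move_arm(
  plan=[
    [[0, 0, 0.08, -0.15, -0.01, 0, 1], [0, 0, 0.16, -0.3, -0.02, 0, 1], [0, 0, 0.23, -0.45, -0.03, 0, 1], [0, 0, 0.3, -0.6, -0.04, 0, 1], [0, 0, 0.38, -0.74, -0.05, 0, 1], [0, 0, 0.453, -0.892, -0.066, 0, 1], [0, 0, 0.453, -0.892, -0.066, 0, 1], [0, 0, 0.453, -0.892, -0.066, 0, 1]],
  ],
)

```text
t: 21.3
tcp_pos: [0.5966, -0.2257, 0.1246]
tool_rot: [0.592, 0.806, 0.0, -0.001]
force: [-0.5, 1.0, 0.1]
finger_gap: 0.269
```

>>> move_arm(
  plan=[
    [[0, 0, 0.08, -0.14, 0.03, 0, 1], [0, 0, 0.16, -0.28, 0.07, 0, 1], [0, 0, 0.23, -0.42, 0.11, 0, 1], [0, 0, 0.3, -0.57, 0.14, 0, 1], [0, 0, 0.38, -0.71, 0.18, 0, 1], [0, 0, 0.453, -0.859, 0.21, 0, 1], [0, 0, 0.453, -0.859, 0.21, 0, 1], [0, 0, 0.453, -0.859, 0.21, 0, 1]],
  ],
)

```text
t: 22.3
tcp_pos: [0.6423, -0.3014, 0.1245]
tool_rot: [0.725, 0.688, -0.0, -0.001]
force: [0.6, 1.1, -0.6]
finger_gap: 0.27
```

```bash
python3 plan.py "643.1 -301 33 -3.1"
```

```text
t 22.30 tcp [ 642.3 -301.4  124.5] yaw -3.0 gap 0.270 F [ 0.6  1.1 -0.6] tilt [-0.09  0.08] q6 -0.54
-> [ 643.1 -301.    33.    -3.1]
   rz 0.002  x 0.004 y 0.008 z 0.915
```

Lower, open part way, rise clear.

>>> move_arm(
  plan=[
    [[0, 0, 0, 0, 0, 0.25, 1], [0, 0, 0, 0, 0.01, 0.5, 1], [0, 0, 0, 0, 0.01, 0.75, 1], [0, 0, 0, 0, 0.01, 0.87, 1], [0, 0, 0, 0, 0.01, 0.915, 1], [0, 0, 0, 0, 0.01, 0.915, 1], [0, 0, 0, 0, 0.01, 0.915, 0.57], [0, 0, 0, 0, 0.01, 0.915, 0.57]],
  ],
)

```text
t: 23.3
tcp_pos: [0.6446, -0.3031, 0.0344]
tool_rot: [0.726, 0.688, 0.0, 0.001]
force: [0.6, -0.4, -0.2]
finger_gap: 0.431
```

>>> move_arm(
  plan=[
    [[0, 0, 0, 0, 0, 0, 0.57], [0, 0, 0, 0, 0, -0.1, 0.57], [0, 0, 0, 0, 0, -0.3, 0.57], [0, 0, 0, 0, 0, -0.6, 0.3], [0, 0, 0, 0, 0, -0.8, 0], [0, 0, 0, 0, 0, -1, 0], [0, 0, 0, 0, 0, -1, 0], [0, 0, 0, 0, 0, -1, 0]],
  ],
)

```text
t: 24.3
tcp_pos: [0.6435, -0.3024, 0.1327]
tool_rot: [0.726, 0.688, -0.0, -0.001]
force: [-0.2, 0.5, 0.4]
finger_gap: 1.003
```

```bash
python3 plan.py "406 -325 130 -22;406 -325 36 -22"
```

```text
t 24.30 tcp [ 643.5 -302.4  132.7] yaw -3.1 gap 1.003 F [-0.2  0.5  0.4] tilt [-0.07  0.05] q6 -0.54
-> [ 406. -325.  130.  -22.]
   rz 0.140  x -0.118 y -0.786 z 0.009
   rz 0.140  x -0.204 y -0.769 z 0.009
   rz 0.140  x -0.287 y -0.742 z 0.009
-> [ 406. -325.   36.  -22.]
   rz -0.000  x 0.000 y 0.000 z 0.940
```

>>> move_arm(
  plan=[
    [[0, 0, 0.02, -0.02, -0.13, 0, 0], [0, 0, 0.05, -0.04, -0.26, 0, 0], [0, 0, 0.07, -0.06, -0.39, 0, 0], [0, 0, 0.09, -0.08, -0.52, 0, 0], [0, 0, 0.12, -0.1, -0.65, 0.01, 0], [0, 0, 0.14, -0.118, -0.786, 0.01, 0], [0, 0, 0.14, -0.118, -0.786, 0.01, 0], [0, 0, 0.14, -0.118, -0.786, 0.01, 0]],
  ],
)

```text
t: 25.3
tcp_pos: [0.5653, -0.3105, 0.1325]
tool_rot: [0.763, 0.647, 0.0, 0.0]
force: [0.3, -0.5, 0.8]
finger_gap: 1.001
```

>>> move_arm(
  plan=[
    [[0, 0, 0.02, -0.03, -0.13, 0, 0], [0, 0, 0.05, -0.07, -0.26, 0, 0], [0, 0, 0.07, -0.1, -0.39, 0, 0], [0, 0, 0.09, -0.14, -0.52, 0, 0], [0, 0, 0.12, -0.17, -0.65, 0.01, 0], [0, 0, 0.14, -0.204, -0.769, 0.01, 0], [0, 0, 0.14, -0.204, -0.769, 0.01, 0], [0, 0, 0.14, -0.204, -0.769, 0.01, 0]],
  ],
)

```text
t: 26.3
tcp_pos: [0.4861, -0.3181, 0.1315]
tool_rot: [0.797, 0.604, 0.0, 0.0]
force: [-0.2, 0.2, -0.9]
finger_gap: 0.998
```

>>> move_arm(
  plan=[
    [[0, 0, 0.02, -0.05, -0.12, 0, 0], [0, 0, 0.05, -0.1, -0.25, 0, 0], [0, 0, 0.07, -0.15, -0.37, 0, 0], [0, 0, 0.09, -0.2, -0.5, 0, 0], [0, 0, 0.12, -0.24, -0.62, 0.01, 0], [0, 0, 0.14, -0.287, -0.742, 0.01, 0], [0, 0, 0.14, -0.287, -0.742, 0.01, 0], [0, 0, 0.14, -0.287, -0.742, 0.01, 0]],
  ],
)

```text
t: 27.3
tcp_pos: [0.4068, -0.3257, 0.1304]
tool_rot: [0.829, 0.559, 0.0, 0.0]
force: [0.2, 0.8, -0.2]
finger_gap: 0.997
```

```bash
python3 - <<'E'
from station import snapshot
import cv2,numpy as np
from h import *
s=snapshot("wrist");w=cloud(s);z=w[...,2]
m=(abs(z-.062)<.008)&(np.hypot(w[...,0]-.406,w[...,1]+.325)<.04)
if m.sum()>20: print("jar top",m.sum(),rect(w[m]))
t=snapshot("top")
a=cv2.resize(t["img"][140:300,300:450],None,fx=2.4,fy=2.4);b=cv2.resize(s["img"],(512,384))
cv2.imwrite("pics/m4.png",cv2.cvtColor(cv2.resize(np.hstack([a,b]),None,fx=.9,fy=.9),cv2.COLOR_RGB2BGR)) if a.shape[0]==384 else print(a.shape)
E
python3 plan.py "406 -325 36 -22"
```

```text
jar top 5352 (array([ 405.9, -324. ]), 47.4, 47.3, 1.6)
t 27.40 tcp [ 407.  -325.5  130.4] yaw -22.0 gap 0.998 F [ 0.2 -0.4 -0.8] tilt [ 0.03 -0.03] q6 -0.51
-> [ 406. -325.   36.  -22.]
   rz 0.000  x 0.001 y -0.011 z 0.944
```

View pics/m4.png

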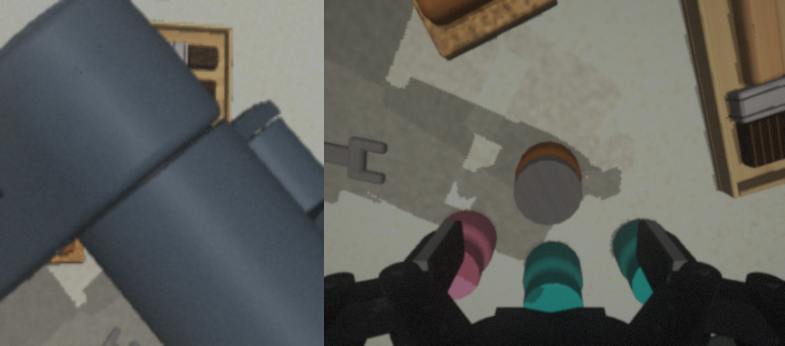

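The wrist picture shows the squat jar (548,185) centred between the open fingers, with the pink and turquoise look-alikes clear of the descent. The wrist depth puts the cap at (406,-324), agreeing with the first estimate. At left, both bristle heads are in the long tray.

>>> move_arm(
  plan=[
    [[0, 0, 0, 0, -0.01, 0.25, 0], [0, 0, 0, 0.01, -0.01, 0.5, 0], [0, 0, 0, 0.01, -0.01, 0.75, 0], [0, 0, 0, 0.01, -0.01, 0.94, 0], [0, 0, 0, 0.01, -0.01, 0.94, 0], [0, 0, 0, 0.01, -0.01, 0.94, 1], [0, 0, 0, 0.01, -0.01, 0.94, 1], [0, 0, 0, 0.01, -0.01, 0.94, 1]],
  ],
)

```text
t: 28.4
tcp_pos: [0.4064, -0.3244, 0.0376]
tool_rot: [0.829, 0.559, 0.0, 0.001]
force: [-0.7, 0.5, 5.5]
finger_gap: 0.608
```

```bash
python3 plan.py "406 -325 132 -22;625.5 351 145 -5.8;625.5 351 42 -5.8"
```

```text
t 28.40 tcp [ 406.4 -324.4   37.6] yaw -22.0 gap 0.608 F [-0.7  0.5  5.5] tilt [ 0.08 -0.09] q6 -0.50
-> [ 406. -325.  132.  -22.]
   rz -0.000  x -0.007 y -0.002 z -0.944
-> [625.5 351.  145.   -5.8]
   rz -0.045  x 0.886 y -0.062 z -0.016
   rz -0.045  x 0.888 y -0.031 z -0.016
   rz -0.045  x 0.888 y 0.001 z -0.016
   rz -0.045  x 0.888 y 0.032 z -0.016
   rz -0.045  x 0.886 y 0.063 z -0.016
   rz -0.045  x 0.883 y 0.095 z -0.016
   rz -0.045  x 0.879 y 0.126 z -0.016
   rz -0.045  x 0.874 y 0.157 z -0.016
-> [625.5 351.   42.   -5.8]
   rz -0.000  x 0.000 y 0.000 z 0.515
   rz -0.000  x 0.000 y 0.000 z 0.515
```

```bash
python3 plan.py "406.4 -324.4 135 -22;617.5 272.5 140 -5.8;617.5 272.5 43 -5.8"
```

```text
t 28.40 tcp [ 406.4 -324.4   37.6] yaw -22.0 gap 0.608 F [-0.7  0.5  5.5] tilt [ 0.08 -0.09] q6 -0.50
-> [ 406.4 -324.4  135.   -22. ]
   rz -0.000  x 0.000 y -0.000 z -0.974
-> [617.5 272.5 140.   -5.8]
   rz -0.051  x 0.904 y -0.040 z -0.007
   rz -0.051  x 0.904 y -0.003 z -0.007
   rz -0.051  x 0.904 y 0.033 z -0.007
   rz -0.051  x 0.902 y 0.070 z -0.007
   rz -0.051  x 0.898 y 0.106 z -0.007
   rz -0.051  x 0.893 y 0.142 z -0.007
   rz -0.051  x 0.887 y 0.178 z -0.007
-> [617.5 272.5  43.   -5.8]
   rz -0.000  x 0.000 y 0.000 z 0.970
```

>>> move_arm(
  plan=[
    [[0, 0, 0, 0, 0, -0.15, 1], [0, 0, 0, 0, 0, -0.4, 1], [0, 0, 0, 0, 0, -0.7, 1], [0, 0, 0, 0, 0, -0.974, 1], [0, 0, -0.01, 0.2, -0.01, -0.974, 1], [0, 0, -0.02, 0.43, -0.02, -0.974, 1], [0, 0, -0.04, 0.67, -0.03, -0.974, 1], [0, 0, -0.05, 0.904, -0.04, -0.98, 1]],
  ],
)

```text
t: 29.4
tcp_pos: [0.4355, -0.2359, 0.1333]
tool_rot: [0.818, 0.576, -0.0, -0.002]
force: [0.9, -0.0, -1.2]
finger_gap: 0.608
```

>>> move_arm(
  plan=[
    [[0, 0, -0.01, 0.13, 0, 0, 1], [0, 0, -0.02, 0.26, 0, 0, 1], [0, 0, -0.03, 0.39, 0, 0, 1], [0, 0, -0.03, 0.52, 0, 0, 1], [0, 0, -0.04, 0.65, 0, -0.01, 1], [0, 0, -0.05, 0.78, 0, -0.01, 1], [0, 0, -0.05, 0.904, 0, -0.01, 1], [0, 0, -0.05, 0.904, 0, -0.01, 1]],
  ],
)

```text
t: 30.4
tcp_pos: [0.4668, -0.1527, 0.1353]
tool_rot: [0.806, 0.592, -0.0, -0.0]
force: [-0.0, -0.9, -2.4]
finger_gap: 0.61
```

>>> move_arm(
  plan=[
    [[0, 0, -0.01, 0.13, 0, 0, 1], [0, 0, -0.02, 0.26, 0.01, 0, 1], [0, 0, -0.03, 0.39, 0.01, 0, 1], [0, 0, -0.03, 0.52, 0.02, 0, 1], [0, 0, -0.04, 0.65, 0.02, -0.01, 1], [0, 0, -0.05, 0.78, 0.03, -0.01, 1], [0, 0, -0.05, 0.904, 0.033, -0.01, 1], [0, 0, -0.05, 0.904, 0.033, -0.01, 1]],
  ],
)

```text
t: 31.4
tcp_pos: [0.4972, -0.0675, 0.1363]
tool_rot: [0.794, 0.608, -0.0, -0.0]
force: [0.0, -0.1, -1.6]
finger_gap: 0.606
```

>>> move_arm(
  plan=[
    [[0, 0, -0.01, 0.13, 0.01, 0, 1], [0, 0, -0.02, 0.26, 0.02, 0, 1], [0, 0, -0.03, 0.39, 0.03, 0, 1], [0, 0, -0.03, 0.52, 0.04, 0, 1], [0, 0, -0.04, 0.65, 0.05, -0.01, 1], [0, 0, -0.05, 0.78, 0.06, -0.01, 1], [0, 0, -0.05, 0.902, 0.07, -0.01, 1], [0, 0, -0.05, 0.902, 0.07, -0.01, 1]],
  ],
)

```text
t: 32.4
tcp_pos: [0.5278, 0.0176, 0.1373]
tool_rot: [0.782, 0.623, 0.0, 0.0]
force: [-0.4, 0.6, -2.0]
finger_gap: 0.608
```

>>> move_arm(
  plan=[
    [[0, 0, -0.01, 0.13, 0.01, 0, 1], [0, 0, -0.02, 0.26, 0.03, 0, 1], [0, 0, -0.03, 0.39, 0.04, 0, 1], [0, 0, -0.03, 0.52, 0.06, 0, 1], [0, 0, -0.04, 0.65, 0.08, -0.01, 1], [0, 0, -0.05, 0.78, 0.09, -0.01, 1], [0, 0, -0.05, 0.898, 0.106, -0.01, 1], [0, 0, -0.05, 0.898, 0.106, -0.01, 1]],
  ],
)

```text
t: 33.4
tcp_pos: [0.5584, 0.1027, 0.1383]
tool_rot: [0.77, 0.638, 0.0, 0.0]
force: [-0.1, -0.5, -1.6]
finger_gap: 0.613
```

```bash
python3 plan.py "617.5 272.5 140 -5.8;617.5 272.5 43 -5.8"
```

```text
t 33.40 tcp [558.4 102.7 138.3] yaw -10.7 gap 0.613 F [-0.1 -0.5 -1.6] tilt [ 0.03 -0.  ] q6 0.17
-> [617.5 272.5 140.   -5.8]
   rz -0.054  x 0.889 y 0.133 z -0.008
   rz -0.054  x 0.882 y 0.171 z -0.008
-> [617.5 272.5  43.   -5.8]
   rz -0.000  x 0.000 y 0.000 z 0.970
```

>>> move_arm(
  plan=[
    [[0, 0, -0.01, 0.13, 0.02, 0, 1], [0, 0, -0.02, 0.26, 0.04, 0, 1], [0, 0, -0.03, 0.39, 0.06, 0, 1], [0, 0, -0.03, 0.52, 0.08, 0, 1], [0, 0, -0.04, 0.65, 0.1, -0.01, 1], [0, 0, -0.05, 0.78, 0.12, -0.01, 1], [0, 0, -0.054, 0.889, 0.133, -0.01, 1], [0, 0, -0.054, 0.889, 0.133, -0.01, 1]],
  ],
)

```text
t: 34.4
tcp_pos: [0.5879, 0.1876, 0.1393]
tool_rot: [0.756, 0.654, 0.0, 0.0]
force: [0.4, 0.3, -1.4]
finger_gap: 0.607
```

>>> move_arm(
  plan=[
    [[0, 0, -0.01, 0.13, 0.03, 0, 1], [0, 0, -0.02, 0.26, 0.05, 0, 1], [0, 0, -0.03, 0.39, 0.08, 0, 1], [0, 0, -0.03, 0.52, 0.1, 0, 1], [0, 0, -0.04, 0.65, 0.13, -0.01, 1], [0, 0, -0.05, 0.78, 0.15, -0.01, 1], [0, 0, -0.054, 0.882, 0.171, -0.01, 1], [0, 0, -0.054, 0.882, 0.171, -0.01, 1]],
  ],
)

```text
t: 35.4
tcp_pos: [0.6176, 0.2724, 0.1403]
tool_rot: [0.742, 0.67, 0.0, 0.0]
force: [-0.7, -0.6, -2.3]
finger_gap: 0.608
```

```bash
python3 plan.py "617.5 272.5 44 -5.8"
python3 - <<'E'
from station import snapshot
import cv2,numpy as np
a=cv2.resize(snapshot("side")["img"][20:220,180:440],None,fx=1.5,fy=1.5);b=cv2.resize(snapshot("wrist")["img"],(400,300))
cv2.imwrite("pics/m5.png",cv2.cvtColor(np.hstack([a,b]),cv2.COLOR_RGB2BGR))
E
```

```text
t 35.40 tcp [617.6 272.4 140.3] yaw -5.8 gap 0.608 F [-0.7 -0.6 -2.3] tilt [0.02 0.  ] q6 0.35
-> [617.5 272.5  44.   -5.8]
   rz -0.001  x 0.001 y -0.001 z 0.963
```

View pics/m5.png

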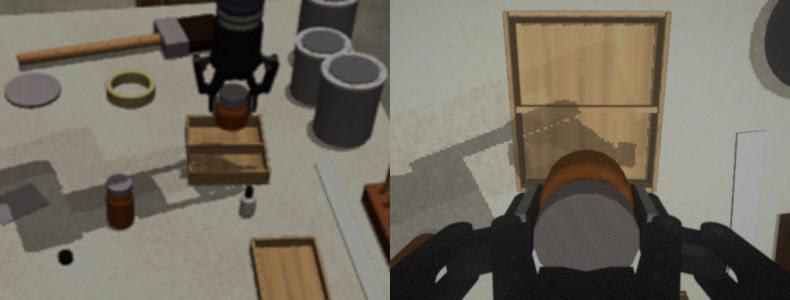

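The side view shows the squat jar upright in the gripper at (233,105), above the tray. The wrist view shows the jar over the near (-y) bay, with the partition at row 108 square to the tool. Now I lower it.

>>> move_arm(
  plan=[
    [[0, 0, 0, 0, 0, 0.2, 1], [0, 0, 0, 0, 0, 0.4, 1], [0, 0, 0, 0, 0, 0.6, 1], [0, 0, 0, 0, 0, 0.78, 1], [0, 0, 0, 0, 0, 0.9, 1], [0, 0, 0, 0, 0, 0.965, 1], [0, 0, 0, 0, 0, 0.965, 1], [0, 0, 0, 0, 0, 0.965, 0.25]],
  ],
)

```text
t: 36.5
tcp_pos: [0.6181, 0.2718, 0.0446]
tool_rot: [0.742, 0.67, 0.001, 0.0]
force: [0.6, -0.1, -0.4]
finger_gap: 0.749
```

>>> move_arm(
  plan=[
    [[0, 0, 0, 0, 0, 0, 0.15], [0, 0, 0, 0, 0, 0, 0.1], [0, 0, 0, 0, 0, -0.1, 0.1], [0, 0, 0, 0, 0, -0.25, 0.1], [0, 0, 0, 0, 0, -0.5, 0], [0, 0, 0, 0, 0, -0.8, 0], [0, 0, 0, 0, 0, -1, 0], [0, 0, 0, 0, 0, -1, 0]],
  ],
)

```text
t: 37.5
tcp_pos: [0.6187, 0.2719, 0.1465]
tool_rot: [0.743, 0.67, 0.002, 0.001]
force: [0.8, -0.4, 0.3]
finger_gap: 1.0
```

```bash
python3 plan.py "419 162 150 -5.8;419 162 47 -5.8"
```

```text
t 37.50 tcp [618.7 271.9 146.5] yaw -5.9 gap 1.000 F [ 0.8 -0.4  0.3] tilt [0.28 0.07] q6 0.35
-> [419.  162.  150.   -5.8]
   rz -0.001  x -0.649 y -0.937 z -0.018
   rz -0.001  x -0.648 y -0.938 z -0.018
-> [419.  162.   47.   -5.8]
   rz -0.000  x 0.000 y 0.000 z 0.515
   rz -0.000  x 0.000 y 0.000 z 0.515
```

>>> move_arm(
  plan=[
    [[0, 0, 0, -0.11, -0.16, 0, 0], [0, 0, 0, -0.22, -0.31, 0, 0], [0, 0, 0, -0.33, -0.47, 0, 0], [0, 0, 0, -0.44, -0.63, 0, 0], [0, 0, 0, -0.55, -0.79, 0, 0], [0, 0, 0, -0.65, -0.94, 0, 0], [0, 0, 0, -0.65, -0.94, 0, 0], [0, 0, 0, -0.65, -0.94, 0, 0]],
  ],
)

```text
t: 38.5
tcp_pos: [0.5179, 0.2167, 0.1435]
tool_rot: [0.743, 0.67, 0.0, 0.0]
force: [-0.1, 0.3, 0.1]
finger_gap: 1.002
```

>>> move_arm(
  plan=[
    [[0, 0, 0, -0.11, -0.16, 0, 0], [0, 0, 0, -0.22, -0.31, 0, 0], [0, 0, 0, -0.33, -0.47, 0, 0], [0, 0, 0, -0.44, -0.63, 0, 0], [0, 0, 0, -0.55, -0.79, 0, 0], [0, 0, 0, -0.65, -0.935, 0, 0], [0, 0, 0, -0.65, -0.935, 0, 0], [0, 0, 0, -0.65, -0.935, 0, 0]],
  ],
)

```text
t: 39.5
tcp_pos: [0.4193, 0.1618, 0.1439]
tool_rot: [0.743, 0.67, 0.001, 0.001]
force: [0.9, -0.5, -0.0]
finger_gap: 0.995
```

```bash
python3 - <<'E'
from station import snapshot
from h import *
s=snapshot("wrist");w=cloud(s);z=w[...,2]
m=(abs(z-.085)<.008)&(np.hypot(w[...,0]-.419,w[...,1]-.162)<.04)
if m.sum()>20: print("jar top",m.sum(),rect(w[m]))
w=cloud(snapshot("top"));m=(abs(w[...,2]-.067)<.007)&(np.hypot(w[...,0]-.6175,w[...,1]-.2725)<.04)
if m.sum()>9: print("squat top",m.sum(),rect(w[m]),np.nanmedian(w[m][:,2]))
E
python3 plan.py "419 162 47 -5.8"
```

```text
jar top 4430 (array([419.2, 164.5]), 41.0, 40.7, 72.6)
squat top 237 (array([614.9, 269.9]), 47.0, 45.7, 87.7) 0.06641308007332203
t 39.60 tcp [419.  161.8 143.9] yaw -5.9 gap 0.997 F [0.3 0.6 0.9] tilt [0.1  0.01] q6 0.22
-> [419.  162.   47.   -5.8]
   rz -0.002  x 0.002 y -0.000 z 0.969
```

The squat jar stands in its bay, with its top at 66 mm against an expected 67. The wrist depth puts the tall jar at (419,164).

>>> move_arm(
  plan=[
    [[0, 0, 0, 0.01, 0, 0.25, 0], [0, 0, 0, 0.015, 0, 0.5, 0], [0, 0, 0, 0.015, 0, 0.75, 0], [0, 0, 0, 0.015, 0, 0.97, 0], [0, 0, 0, 0.015, 0, 0.97, 0], [0, 0, 0, 0.015, 0, 0.97, 1], [0, 0, 0, 0.015, 0, 0.97, 1], [0, 0, 0, 0.015, 0, 0.97, 1]],
  ],
)

```text
t: 40.6
tcp_pos: [0.4185, 0.1631, 0.0479]
tool_rot: [0.742, 0.67, 0.001, 0.001]
force: [-0.1, 0.6, 3.8]
finger_gap: 0.525
```

```bash
python3 plan.py "419 163 147 -5.8;625.5 351 167 -5.8;625.5 351 54 -5.8"
```

```text
t 40.60 tcp [418.5 163.1  47.9] yaw -5.9 gap 0.525 F [-0.1  0.6  3.8] tilt [0.14 0.02] q6 0.22
-> [419.  163.  147.   -5.8]
   rz -0.002  x -0.000 y 0.006 z -0.991
-> [625.5 351.  167.   -5.8]
   rz -0.000  x 0.693 y 0.621 z -0.067
   rz -0.000  x 0.693 y 0.621 z -0.067
   rz -0.000  x 0.693 y 0.621 z -0.067
-> [625.5 351.   54.   -5.8]
   rz -0.000  x 0.000 y 0.000 z 0.565
   rz -0.000  x 0.000 y 0.000 z 0.565
```

>>> move_arm(
  plan=[
    [[0, 0, 0, 0, 0, -0.15, 1], [0, 0, 0, 0, 0, -0.4, 1], [0, 0, 0, 0, 0, -0.7, 1], [0, 0, 0, 0, 0, -0.99, 1], [0, 0, 0, 0.17, 0.15, -0.99, 1], [0, 0, 0, 0.34, 0.31, -0.99, 1], [0, 0, 0, 0.51, 0.46, -0.99, 1], [0, 0, 0, 0.69, 0.62, -0.99, 1]],
  ],
)

```text
t: 41.6
tcp_pos: [0.4865, 0.2257, 0.1463]
tool_rot: [0.743, 0.67, 0.0, 0.0]
force: [0.0, -0.2, -0.9]
finger_gap: 0.529
```

>>> move_arm(
  plan=[
    [[0, 0, 0, 0.11, 0.1, 0, 1], [0, 0, 0, 0.23, 0.21, 0, 1], [0, 0, 0, 0.34, 0.31, 0, 1], [0, 0, 0, 0.46, 0.41, 0, 1], [0, 0, 0, 0.57, 0.51, 0, 1], [0, 0, 0, 0.69, 0.62, 0, 1], [0, 0, 0, 0.69, 0.62, 0, 1], [0, 0, 0, 0.69, 0.62, 0, 1]],
  ],
)

```text
t: 42.6
tcp_pos: [0.5543, 0.287, 0.1455]
tool_rot: [0.743, 0.67, -0.001, -0.0]
force: [-0.2, 0.4, -2.0]
finger_gap: 0.527
```

>>> move_arm(
  plan=[
    [[0, 0, 0, 0.11, 0.1, 0, 1], [0, 0, 0, 0.23, 0.21, 0, 1], [0, 0, 0, 0.34, 0.31, 0, 1], [0, 0, 0, 0.46, 0.41, 0, 1], [0, 0, 0, 0.57, 0.51, 0, 1], [0, 0, 0, 0.69, 0.62, 0, 1], [0, 0, 0, 0.69, 0.62, 0, 1], [0, 0, 0, 0.69, 0.62, 0, 1]],
  ],
)

```text
t: 43.6
tcp_pos: [0.6228, 0.349, 0.1455]
tool_rot: [0.743, 0.67, -0.001, -0.0]
force: [0.2, -0.0, -1.8]
finger_gap: 0.526
```

```bash
python3 plan.py "625.5 351 54 -5.8"
python3 - <<'E'
from station import snapshot
import cv2,numpy as np
a=cv2.resize(snapshot("side")["img"][20:220,180:440],None,fx=1.5,fy=1.5);b=cv2.resize(snapshot("wrist")["img"],(400,300))
cv2.imwrite("pics/m6.png",cv2.cvtColor(np.hstack([a,b]),cv2.COLOR_RGB2BGR))
E
```

```text
t 43.60 tcp [622.8 349.  145.5] yaw -5.9 gap 0.526 F [ 0.2 -0.  -1.8] tilt [-0.12 -0.06] q6 0.46
-> [625.5 351.   54.   -5.8]
   rz -0.002  x 0.023 y 0.025 z 0.915
```

View pics/m6.png

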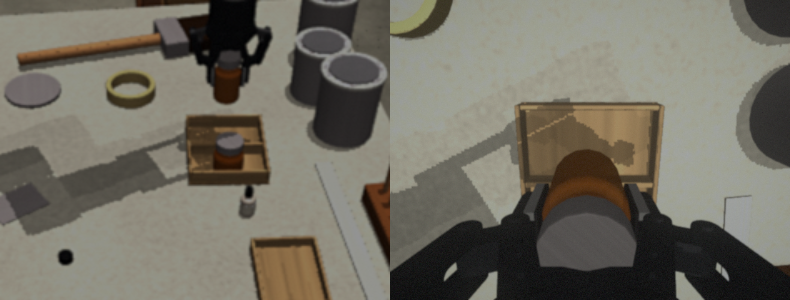

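The squat jar stands in the near bay at (230,150) in the side view. The tall jar is upright at (228,78), above the empty far bay.

>>> move_arm(
  plan=[
    [[0, 0, 0, 0.02, 0.025, 0.2, 1], [0, 0, 0, 0.023, 0.025, 0.4, 1], [0, 0, 0, 0.023, 0.025, 0.6, 1], [0, 0, 0, 0.023, 0.025, 0.75, 1], [0, 0, 0, 0.023, 0.025, 0.86, 1], [0, 0, 0, 0.023, 0.025, 0.915, 1], [0, 0, 0, 0.023, 0.025, 0.915, 1], [0, 0, 0, 0.023, 0.025, 0.915, 0.35]],
  ],
)

```text
t: 44.7
tcp_pos: [0.6274, 0.3521, 0.0553]
tool_rot: [0.743, 0.67, 0.001, 0.0]
force: [0.7, 0.5, 0.6]
finger_gap: 0.651
```

>>> move_arm(
  plan=[
    [[0, 0, 0, 0, 0, 0, 0.2], [0, 0, 0, 0, 0, 0, 0.1], [0, 0, 0, 0, 0, -0.1, 0.1], [0, 0, 0, 0, 0, -0.25, 0.1], [0, 0, 0, 0, 0, -0.5, 0], [0, 0, 0, 0, 0, -0.8, 0], [0, 0, 0, 0, 0, -1, 0], [0, 0, 0, 0, 0, -1, 0]],
  ],
)

```text
t: 45.7
tcp_pos: [0.628, 0.3524, 0.1573]
tool_rot: [0.743, 0.67, 0.002, 0.001]
force: [1.0, 0.4, 0.4]
finger_gap: 1.002
```

```bash
python3 plan.py "413 -181 140 -88;413 -181 48 -88"
```

```text
t 45.70 tcp [628.  352.4 157.3] yaw -5.9 gap 1.002 F [1.  0.4 0.4] tilt [0.29 0.11] q6 0.46
-> [ 413. -181.  140.  -88.]
   rz 0.304  x -0.921 y -0.265 z 0.029
   rz 0.304  x -0.958 y -0.040 z 0.029
   rz 0.304  x -0.940 y 0.188 z 0.029
   rz 0.304  x -0.869 y 0.405 z 0.029
   rz 0.304  x -0.748 y 0.599 z 0.029
   rz 0.304  x -0.585 y 0.759 z 0.029
-> [ 413. -181.   48.  -88.]
   rz -0.000  x 0.000 y 0.000 z 0.920
```

>>> move_arm(
  plan=[
    [[0, 0, 0.05, -0.15, -0.04, 0, 0], [0, 0, 0.1, -0.31, -0.09, 0, 0], [0, 0, 0.15, -0.46, -0.13, 0.01, 0], [0, 0, 0.2, -0.61, -0.18, 0.01, 0], [0, 0, 0.25, -0.77, -0.22, 0.02, 0], [0, 0, 0.304, -0.92, -0.265, 0.03, 0], [0, 0, 0.304, -0.92, -0.265, 0.03, 0], [0, 0, 0.304, -0.92, -0.265, 0.03, 0]],
  ],
)

```text
t: 46.7
tcp_pos: [0.5913, 0.2632, 0.1515]
tool_rot: [0.817, 0.577, 0.0, 0.0]
force: [-0.2, 0.2, 0.2]
finger_gap: 1.0
```

>>> move_arm(
  plan=[
    [[0, 0, 0.05, -0.16, -0.01, 0, 0], [0, 0, 0.1, -0.32, -0.01, 0, 0], [0, 0, 0.15, -0.48, -0.02, 0.01, 0], [0, 0, 0.2, -0.64, -0.03, 0.01, 0], [0, 0, 0.25, -0.8, -0.03, 0.02, 0], [0, 0, 0.304, -0.96, -0.04, 0.03, 0], [0, 0, 0.304, -0.96, -0.04, 0.03, 0], [0, 0, 0.304, -0.96, -0.04, 0.03, 0]],
  ],
)

```text
t: 47.7
tcp_pos: [0.5553, 0.1739, 0.1484]
tool_rot: [0.88, 0.475, 0.0, 0.0]
force: [-0.2, 0.5, 0.1]
finger_gap: 1.002
```

>>> move_arm(
  plan=[
    [[0, 0, 0.05, -0.16, 0.03, 0, 0], [0, 0, 0.1, -0.31, 0.06, 0, 0], [0, 0, 0.15, -0.47, 0.09, 0.01, 0], [0, 0, 0.2, -0.63, 0.13, 0.01, 0], [0, 0, 0.25, -0.78, 0.16, 0.02, 0], [0, 0, 0.304, -0.94, 0.19, 0.03, 0], [0, 0, 0.304, -0.94, 0.19, 0.03, 0], [0, 0, 0.304, -0.94, 0.19, 0.03, 0]],
  ],
)

```text
t: 48.7
tcp_pos: [0.5196, 0.0848, 0.1454]
tool_rot: [0.93, 0.367, 0.0, 0.0]
force: [0.0, -0.5, 0.2]
finger_gap: 0.998
```

>>> move_arm(
  plan=[
    [[0, 0, 0.05, -0.14, 0.07, 0, 0], [0, 0, 0.1, -0.29, 0.13, 0, 0], [0, 0, 0.15, -0.43, 0.2, 0.01, 0], [0, 0, 0.2, -0.58, 0.27, 0.01, 0], [0, 0, 0.25, -0.72, 0.34, 0.02, 0], [0, 0, 0.304, -0.87, 0.405, 0.03, 0], [0, 0, 0.304, -0.87, 0.405, 0.03, 0], [0, 0, 0.304, -0.87, 0.405, 0.03, 0]],
  ],
)

```text
t: 49.7
tcp_pos: [0.4835, -0.0042, 0.1423]
tool_rot: [0.967, 0.253, 0.0, -0.0]
force: [-0.3, 0.3, 0.5]
finger_gap: 0.999
```

>>> move_arm(
  plan=[
    [[0, 0, 0.05, -0.12, 0.1, 0, 0], [0, 0, 0.1, -0.25, 0.2, 0, 0], [0, 0, 0.15, -0.37, 0.3, 0.01, 0], [0, 0, 0.2, -0.5, 0.4, 0.01, 0], [0, 0, 0.25, -0.62, 0.5, 0.02, 0], [0, 0, 0.304, -0.75, 0.6, 0.03, 0], [0, 0, 0.304, -0.75, 0.6, 0.03, 0], [0, 0, 0.304, -0.75, 0.6, 0.03, 0]],
  ],
)

```text
t: 50.7
tcp_pos: [0.4474, -0.0932, 0.1393]
tool_rot: [0.991, 0.136, 0.0, -0.0]
force: [-0.2, -0.1, -0.6]
finger_gap: 1.0
```

```bash
python3 plan.py "413 -181 137 -88;413 -181 48 -88"
```

```text
t 50.70 tcp [447.4 -93.2 139.3] yaw -74.3 gap 1.000 F [-0.2 -0.1 -0.6] tilt [-0.    0.01] q6 0.85
-> [ 413. -181.  137.  -88.]
   rz 0.304  x -0.569 y 0.752 z 0.023
-> [ 413. -181.   48.  -88.]
   rz -0.000  x 0.000 y 0.000 z 0.890
```

>>> move_arm(
  plan=[
    [[0, 0, 0.05, -0.1, 0.12, 0, 0], [0, 0, 0.1, -0.19, 0.25, 0, 0], [0, 0, 0.15, -0.29, 0.38, 0.01, 0], [0, 0, 0.2, -0.38, 0.5, 0.01, 0], [0, 0, 0.25, -0.47, 0.63, 0.02, 0], [0, 0, 0.304, -0.57, 0.75, 0.02, 0], [0, 0, 0.304, -0.57, 0.75, 0.02, 0], [0, 0, 0.304, -0.57, 0.75, 0.02, 0]],
  ],
)

```text
t: 51.7
tcp_pos: [0.4127, -0.1807, 0.1373]
tool_rot: [1.0, 0.018, -0.0, -0.0]
force: [0.1, -0.9, 0.3]
finger_gap: 0.997
```

```bash
python3 - <<'E'
from station import snapshot
from h import *
s=snapshot("wrist");w=cloud(s);z=w[...,2]
for lo,hi,nm in ((.012,.03,"base"),(.04,.056,"bar")):
    m=(z>lo)&(z<hi)&(np.hypot(w[...,0]-.413,w[...,1]+.181)<.065)
    if m.sum()>20: print(nm,m.sum(),rect(w[m]))
E
python3 plan.py "413 -181 48 -88"
```

```text
base 5933 (array([ 413.2, -179.3]), 95.5, 56.2, 2.8)
bar 4419 (array([ 413.8, -179. ]), 75.7, 25.3, 2.8)
t 51.75 tcp [ 412.8 -180.5  137.3] yaw -88.0 gap 1.001 F [ 0.2 -0.5  1.1] tilt [-0.01  0.02] q6 0.87
-> [ 413. -181.   48.  -88.]
   rz 0.001  x 0.002 y 0.005 z 0.893
```

>>> move_arm(
  plan=[
    [[0, 0, 0, 0, 0, 0.25, 0], [0, 0, -0.01, 0.01, 0, 0.5, 0], [0, 0, -0.01, 0.01, 0, 0.75, 0], [0, 0, -0.01, 0.01, 0, 0.89, 0], [0, 0, -0.01, 0.01, 0, 0.89, 1], [0, 0, -0.01, 0.01, 0, 0.89, 1], [0, 0, -0.01, 0.01, 0, 0.89, 1], [0, 0, -0.01, 0.01, 0, 0.89, 1]],
  ],
)

```text
t: 52.75
tcp_pos: [0.4143, -0.181, 0.0492]
tool_rot: [1.0, 0.022, 0.001, 0.001]
force: [-1.1, 1.3, 5.2]
finger_gap: 0.294
```

```bash
python3 plan.py "413.5 -180 147 -87.4;666 2 147 -4;666 2 54 -4"
```

```text
t 52.75 tcp [ 414.3 -181.    49.2] yaw -87.5 gap 0.294 F [-1.1  1.3  5.2] tilt [ 0.08 -0.06] q6 0.87
-> [ 413.5 -180.   147.   -87.4]
   rz -0.003  x -0.007 y -0.011 z -0.978
-> [666.   2. 147.  -4.]
   rz -0.463  x 0.651 y -0.426 z -0.000
   rz -0.463  x 0.760 y -0.166 z -0.000
   rz -0.463  x 0.770 y 0.115 z -0.000
   rz -0.463  x 0.678 y 0.382 z -0.000
-> [666.   2.  54.  -4.]
   rz -0.000  x 0.000 y 0.000 z 0.930
```

>>> move_arm(
  plan=[
    [[0, 0, 0, 0, 0, -0.15, 1], [0, 0, 0, 0, 0, -0.4, 1], [0, 0, 0, 0, 0, -0.7, 1], [0, 0, 0, 0, 0, -0.98, 1], [0, 0, -0.1, 0.15, -0.1, -0.98, 1], [0, 0, -0.22, 0.32, -0.2, -0.98, 1], [0, 0, -0.34, 0.48, -0.32, -0.98, 1], [0, 0, -0.463, 0.65, -0.43, -0.98, 1]],
  ],
)

```text
t: 53.75
tcp_pos: [0.477, -0.1345, 0.1464]
tool_rot: [0.979, 0.204, -0.0, -0.0]
force: [-0.4, 0.5, -0.5]
finger_gap: 0.296
```

>>> move_arm(
  plan=[
    [[0, 0, -0.08, 0.13, -0.03, 0, 1], [0, 0, -0.15, 0.25, -0.06, 0, 1], [0, 0, -0.23, 0.38, -0.09, 0, 1], [0, 0, -0.31, 0.51, -0.12, 0, 1], [0, 0, -0.39, 0.63, -0.14, 0, 1], [0, 0, -0.463, 0.76, -0.17, 0, 1], [0, 0, -0.463, 0.76, -0.17, 0, 1], [0, 0, -0.463, 0.76, -0.17, 0, 1]],
  ],
)

```text
t: 54.75
tcp_pos: [0.5396, -0.0893, 0.1462]
tool_rot: [0.927, 0.376, -0.0, -0.0]
force: [0.0, 0.5, -0.5]
finger_gap: 0.293
```

>>> move_arm(
  plan=[
    [[0, 0, -0.08, 0.13, 0.02, 0, 1], [0, 0, -0.15, 0.26, 0.04, 0, 1], [0, 0, -0.23, 0.38, 0.06, 0, 1], [0, 0, -0.31, 0.51, 0.08, 0, 1], [0, 0, -0.39, 0.64, 0.1, 0, 1], [0, 0, -0.463, 0.77, 0.115, 0, 1], [0, 0, -0.463, 0.77, 0.115, 0, 1], [0, 0, -0.463, 0.77, 0.115, 0, 1]],
  ],
)

```text
t: 55.75
tcp_pos: [0.6027, -0.044, 0.1461]
tool_rot: [0.844, 0.537, -0.0, -0.0]
force: [0.6, -0.1, -1.6]
finger_gap: 0.295
```

>>> move_arm(
  plan=[
    [[0, 0, -0.08, 0.11, 0.06, 0, 1], [0, 0, -0.15, 0.23, 0.13, 0, 1], [0, 0, -0.23, 0.34, 0.19, 0, 1], [0, 0, -0.31, 0.45, 0.25, 0, 1], [0, 0, -0.39, 0.57, 0.32, 0, 1], [0, 0, -0.463, 0.68, 0.38, 0, 1], [0, 0, -0.463, 0.68, 0.38, 0, 1], [0, 0, -0.463, 0.68, 0.38, 0, 1]],
  ],
)

```text
t: 56.75
tcp_pos: [0.6656, 0.0011, 0.1461]
tool_rot: [0.733, 0.68, -0.001, -0.0]
force: [0.7, 0.6, -0.8]
finger_gap: 0.294
```

```bash
python3 plan.py "666 2 55 -4"
python3 - <<'E'
from station import snapshot
import cv2,numpy as np
a=cv2.resize(snapshot("side")["img"][100:300,270:490],None,fx=1.5,fy=1.5);b=cv2.resize(snapshot("wrist")["img"],(400,300))
cv2.imwrite("pics/m7.png",cv2.cvtColor(np.hstack([a,b]),cv2.COLOR_RGB2BGR))
E
```

```text
t 56.75 tcp [665.6   1.1 146.1] yaw -4.3 gap 0.294 F [ 0.7  0.6 -0.8] tilt [-0.08 -0.  ] q6 -0.09
-> [666.   2.  55.  -4.]
   rz -0.006  x 0.009 y 0.003 z 0.911
```

View pics/m7.png

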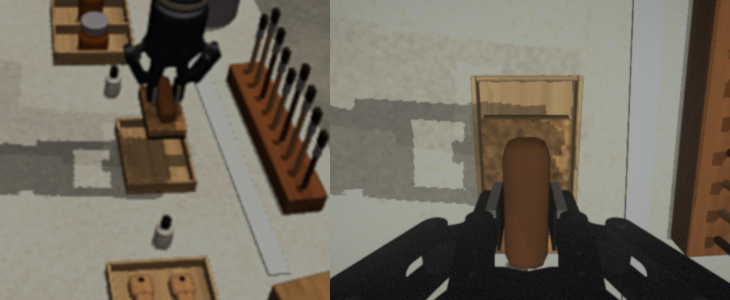

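The block hangs level and square over the small tray: the bar is at (525,205) in the wrist view, with the cork inside the tray outline. Both droppers are standing, at (113,82) and (163,232).

>>> move_arm(
  plan=[
    [[0, 0, -0.01, 0.01, 0, 0.2, 1], [0, 0, -0.01, 0.01, 0, 0.4, 1], [0, 0, -0.01, 0.01, 0, 0.6, 1], [0, 0, -0.01, 0.01, 0, 0.75, 1], [0, 0, -0.01, 0.01, 0, 0.86, 1], [0, 0, -0.01, 0.01, 0, 0.91, 1], [0, 0, -0.01, 0.01, 0, 0.91, 1], [0, 0, -0.01, 0.01, 0, 0.91, 0.5]],
  ],
)

```text
t: 57.85
tcp_pos: [0.6673, 0.0025, 0.0562]
tool_rot: [0.73, 0.684, 0.001, 0.001]
force: [0.2, -1.0, -0.4]
finger_gap: 0.489
```

>>> move_arm(
  plan=[
    [[0, 0, 0, 0, 0, 0, 0.4], [0, 0, 0, 0, 0, 0, 0.3], [0, 0, 0, 0, 0, -0.1, 0.3], [0, 0, 0, 0, 0, -0.25, 0.3], [0, 0, 0, 0, 0, -0.5, 0.2], [0, 0, 0, 0, 0, -0.8, 0], [0, 0, 0, 0, 0, -1, 0], [0, 0, 0, 0, 0, -1, 0]],
  ],
)

```text
t: 58.85
tcp_pos: [0.6682, 0.0024, 0.1586]
tool_rot: [0.73, 0.684, 0.002, 0.002]
force: [-0.9, -0.3, -0.9]
finger_gap: 1.002
```

>>> move_arm(
  plan=[
    [[0, 0, 0, 0, -0.15, -0.05, 0], [0, 0, 0, 0, -0.3, -0.1, 0], [0, 0, 0, 0, -0.45, -0.15, 0], [0, 0, 0, 0, -0.6, -0.2, 0], [0, 0, 0, 0, -0.75, -0.2, 0], [0, 0, 0, 0, -0.9, -0.2, 0], [0, 0, 0, 0, -1, -0.2, 0], [0, 0, 0, 0, -1, -0.2, 0]],
  ],
)

```text
t: 59.85
tcp_pos: [0.566, 0.0092, 0.1755]
tool_rot: [0.73, 0.684, -0.0, -0.0]
force: [0.8, -0.2, 0.5]
finger_gap: 1.0
```

>>> move_arm(
  plan=[
    [[0, 0, 0, 0, -0.15, -0.05, 0], [0, 0, 0, 0, -0.3, -0.1, 0], [0, 0, 0, 0, -0.45, -0.15, 0], [0, 0, 0, 0, -0.6, -0.2, 0], [0, 0, 0, 0, -0.75, -0.2, 0], [0, 0, 0, 0, -0.9, -0.2, 0], [0, 0, 0, 0, -1, -0.2, 0], [0, 0, 0, 0, -1, -0.2, 0]],
  ],
)

```text
t: 60.85
tcp_pos: [0.4661, 0.0157, 0.1952]
tool_rot: [0.73, 0.684, -0.0, -0.0]
force: [-0.6, 0.2, -0.1]
finger_gap: 0.998
```

```bash
python3 plan.py
python3 - <<'E'
from station import snapshot
import cv2
from h import *
s=snapshot("top");a=snapshot("side")
trays={"long":(.617,-.302,-3.1,.064,.0965,.016),"two":(.6215,.312,-5.8,.064,.076,.04),"small":(.666,.002,-4,.047,.064,.014)}
for im,nm in ((s,"top"),(a,"side")):
    w=cloud(im)
    for k,(x,y,t,hx,hy,zt) in trays.items():
        c,sn=np.cos(np.radians(t)),np.sin(np.radians(t));X,Y=w[...,0]-x,w[...,1]-y
        lx,ly=X*c+Y*sn,-X*sn+Y*c
        m=((abs(lx)<hx-.004)&(abs(ly)<hy-.004)&(w[...,2]>zt)).astype(np.uint8)
        n,l,st,_=cv2.connectedComponentsWithStats(m,connectivity=4)
        for i in range(1,n):
            if st[i,4]>60: print(nm,k,st[i,4],*rect(np.stack([lx[l==i],ly[l==i]],-1)),"z",np.round(np.nanpercentile(w[l==i][:,2],[10,50,95]),3))
t=cv2.resize(s["img"][100:310,90:470],None,fx=1,fy=1);b=a["img"][60:420,180:480]
H=360;c=np.zeros((H,t.shape[1]+b.shape[1],3),np.uint8);c[:t.shape[0],:t.shape[1]]=t;c[:,t.shape[1]:]=b
cv2.imwrite("pics/m8.png",cv2.cvtColor(c,cv2.COLOR_RGB2BGR))
E
```

```text
t 60.85 tcp [466.1  15.7 195.2] yaw -3.7 gap 0.998 F [-0.6  0.2 -0.1] tilt [-0.05  0.01] q6 -0.14
top long 562 [25.5 -2.4] 162.7 34.7 -89.1 z [0.019 0.023 0.028]
top long 699 [-28.3  -0.9] 164.7 51.2 87.7 z [0.02  0.024 0.028]
top two 309 [-1.1 38.2] 43.9 42.2 -85.7 z [0.053 0.088 0.093]
top two 297 [ -2.1 -42.1] 48.7 46.2 87.1 z [0.046 0.066 0.07 ]
top small 521 [ 1.9 -2.8] 96.2 53.1 88.2 z [0.024 0.038 0.056]
side long 1097 [27.5 -3.7] 164.2 34.2 -89.2 z [0.018 0.021 0.024]
side long 1376 [-25.   -1.9] 165.6 50.6 87.3 z [0.018 0.021 0.024]
side two 678 [ 2.3 -3. ] 135.1 47.1 88.9 z [0.045 0.065 0.09 ]
side small 854 [ 1.6 -2.6] 100.7 56.7 89.9 z [0.021 0.025 0.052]
```

View pics/m8.png

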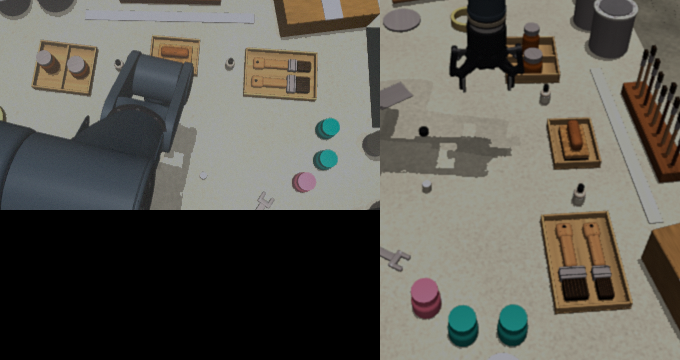

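Everything is in place: both brushes in the long tray at (280,75), jars in separate bays at (48,62) and (77,68), and the block flat at (175,52). The droppers and look-alikes haven't moved, and the arm is clear.

```bash
python3 -c "
from station import manip,status
print(manip.sign_off(), status.sense()['t'])"
```

```text
the job is handed in; nothing more can be done
the job is handed in; nothing more can be done
```

The table is tidied and the job handed in at about 61 s of the 125 s allowed. I placed things in the order asked: brushes first, then the squat and tall jars, then the sanding block.

My last checks used the top and side pictures with depth:
- **Brushes:** both lie flat side by side in the long tray, at about -27 and +26 mm across it. Their tops are at about 22 mm, as expected on the tray floor.
- **Jars:** each stands upright in its own bay, the squat one near its bay centre with its top at about 66 mm, the tall one at about 88–90 mm.
- **Sanding block:** it is flat in the small tray, abrasive down, with the top of its bar at about 53 mm.
- **Left alone:** both droppers are standing, and the pink and turquoise look-alikes look unmoved.
- **Forces:** the highest tool force in any reading was about 6 N, and the arm ended clear of everything.

No check failed. The two cameras disagreed by up to about 3 mm on some positions, which did not matter. The side view merged the two jars into one patch, so their separate positions come from the top view.

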